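Clear the lockout guard and crank the mower starter

ROBOT

A 6-joint arm with a two-finger parallel gripper is mounted at the origin on the work surface. World frame = base frame: x ahead of the robot, y to its left, z up, the work surface at z = 0. Lengths are in mm, angles in degrees, forces in N, time in s.
With the tool pointing down it reaches from about 300 to 850 mm from the base axis. Payload 4.2 kg.
Tool frame: the origin (TCP) lies midway between the tips of the shut fingers; the grasp point (between the pads) lies 19 mm behind it; z points along the fingers, y is the line along which they close (so a half turn about z gives the same grasp; the last joint's range is limited). The gripper opens to 91 mm and grips with 3 to 60 N. Pads are 32 mm wide; open, the fingers measure 118 mm over their backs; the gripper's body (76 mm by 178 mm) begins 60 mm behind the grasp point.
Start: joints at [63.484, 18.312, 89.639, -0, 72.044, -1.146], TCP at [246.375, 519.56, 213.976] pointing down, gripper open.
Joint ranges: [-177.97, 177.97], [-48.28, 115.42], [12.27, 149.76], [-77.06, 257.06], [2.81, 150.46], [-146.56, 146.56]. Speed limits (degrees/s): [147.25, 147.25, 180, 180, 180, 180].

INTERFACE

Orientations are given as [roll, pitch, yaw] about the fixed x, y, z axes, in that order (R = Rz(yaw) Ry(pitch) Rx(roll)).
In Python, from workcell import env gives the robot as it stands.
- The arm moves only by the shell command python3 drive.py 'ROWS' [OPENING] [FORCE]. ROWS is a JSON list of rows, 1 to 8 of them, each of 6 numbers: dx, dy, dz in mm, then a rotation vector rx, ry, rz in degrees; each row shifts and turns the commanded pose from where the row before left it, along the tool's axes as they then stand; what a row does not reach is not made up. A row lasts 1/10 s, in which the tool goes at most 50 mm and 8.59 degrees, less where a joint would pass 70% of its speed; a pose out of reach is approached as far as the arm can. OPENING is the finger opening in mm, set as the command begins (- or left out keeps the last). The fingers move at their own pace and stop on an object; FORCE is the grip in N (left out, the last holds). Time passes only in rows, so rows that do not move let the fingers close. It prints the time, the measured TCP pose, the force, the opening and the grip force at its end. Input that does not fit is refused with a message, and nothing moves.
- env.state(): the state, without advancing time (a new reading comes with each control period).
- env.grab_frame(name): name is "scene" or "top" or "wrist"; returns the picture (480x640x3 uint8, blue, green, red); there is no depth.
- env.camera_model(name): a dict with "fx", "fy", "cx", "cy" (pixels), "T" (4x4, takes a point from camera to world coordinates). Camera axes: x right, y up, looking along -z (the intrinsics and any distortion apply to the point x, -y, -z); pixel columns grow to the right and rows downward; lengths in mm; the calibration is good to about 2 mm. A picture is of the moment at which its call begins: read the wrist's pose just before it. camera_model takes no time and is no camera call; for the wrist camera it gives the pose at the moment of the call.
- env.job_done(): hands the job in; it is judged then, once.
The state is a dict: "time_s": time; "qpos": joint angles; "qvel": joint speeds; "effort": joint torques, N m; "ee_pos": TCP position; "ee_rot": TCP orientation; "force": force on the tool from outside, world axes, zero at the start; "torque": the same for the moment, N m; "gripper_width": finger opening in mm; "gripper_force": force on a finger pad.
Only numpy, scipy, OpenCV 4.12 (cv2) and the standard library are available. Lean on these libraries where they do the work, as an engineer would, in place of code of your own. Each camera call takes 0.05 s, during which the arm holds its last target. There are 200 camera calls.

TASK

Bench-test the mower's starter: first turn the tool carousel until its one empty hook points out over the nose of the stand's base, then lift the lockout guard off the starter key and hang it by its window on that hook, without dropping it. Next push the choke lever fully forward (away from the robot), and only then twist the starter key clockwise (seen from above) to its stop, keep it there for a second and let it spring back fully. Leave the carousel facing that way, and do not knock the oil bottle, spanner or jar out of place.

Things in the scene. Friction and masses are not known exactly. Their poses are not given: they have to be found in the camera images.
- console: black mower dashboard console lying on the bench, fixed, 180 (x) x 300 (y) x 80 mm high, flat steel top. Origin: centre of its underside; its -x side faces roughly to the robot. It carries the starter switch and the choke, one on the left half and one on the right half (which is which varies).
- starter: starter switch on the console: fixed grey plate 88 x 88 x 10 mm, origin at the centre of its underside (on the console top, 80 mm above the bench). The winged key stands on it, under the guard at the start.
- key_grip (a point): middle of the black winged key, on its vertical turning axis, 28 mm above the underside of the starter plate. The wing is a bar 60 mm long, 8 mm thick, 24 mm tall (16 to 40 mm above the plate's underside), with a round core of 17 mm diameter; the bar lies along this point's x axis. At rest it lies along the starter's x axis.
- key (a joint): rotation of the winged key in rad: 0 at rest, grows clockwise seen from above, stop at 1.1. A spring returns it to 0 when let go; it takes 0.04 N m at the start and 0.13 N m at the stop. It can be turned by pushing one wing sideways with closed fingers or by pinching the bar.
- choke: choke: fixed grey block 70 (x) x 40 (y) x 20 mm on the console top, origin at the centre of its underside; its +x direction is forward. The lever's pivot is 16 mm above the origin, axis along y.
- choke_lever (a joint): angle of the choke lever in rad: 0 leaning 0.45 rad back (to the choke's -x, towards the robot), stop at 0.9 leaning 0.45 rad forward. It stays where it is left (friction 0.06 N m).
- lever_tip (a point): centre of the ball (20 mm diameter) on the choke lever, 62 mm from the pivot; the lever's rod is 10 mm thick.
- guard: loose aluminium lockout guard, 150 g, over the key on the starter plate: square open-bottomed cap 74 x 74 x 38 mm, walls 4 mm; on its roof an upright frame 8 mm thick (x) with a window 36 mm wide (y), 36 mm high. Heights above the underside: window 38 to 74, cross bar (50 wide) 74 to 82, grip tab (24 wide in y, 8 thick in x) 82 to 116 mm. Origin: centre of underside. Lift 40 mm to clear key.
- guard_eye (a point): centre of the guard's window, 56 mm above its underside.
- guard_tab (a point): grip point in the guard's tab, 97 mm above its underside.
- stand: fixed carousel stand: round dark base, radius 70 mm, with a nose (bar 18 mm wide) to 110 mm from the axis along the stand's -x, its front. Origin: centre of underside, on the axis. Rotating head: four hooks 90 degrees apart, 190 mm high; hub radius 20 mm, top at 202 mm. Three hooks carry spanners fixed to them 60 mm from the axis, up to 130 mm below the hook; one is empty.
- rack (a joint): rotation of the carousel's head in rad, counter-clockwise from above: 0 (and 6.283) when the empty hook points along the stand's -x, right over the nose. Turns from -0.6 to 6.9, stays where it is left (friction 0.08 N m); it can be pushed round by a hook arm.
- hook_mid (a point): middle of the empty hook's horizontal arm (round bar of 8 mm diameter), on its centre line 62 mm from the axis; this point's -x points outward along the hook. The arm is straight to 95 mm from the axis, then turns up by 12 mm (top of its tip 16 mm above the arm's centre line).
- hook_tip (a point): outer end of the empty hook's straight arm, on its centre line 95 mm from the axis, 190 mm above the bench.
- front_mark (a point): fixed point in the air over the nose, 95 mm in front of the stand's axis (along its -x), 190 mm above the bench: where hook_tip must be.
- oil_bottle: bystander: grey upright bottle, 68 mm diameter, 190 mm tall; origin at the centre of its underside.
- spanner: bystander: steel open spanner 160 mm long lying on the bench; origin under its middle.
- jar: bystander: glass jar with a steel lid, 70 mm diameter, 75 mm tall; origin at the centre of its underside.

How it is judged:
By the outcome, as a careful person would: the job done as asked, in the order asked, and still so for the second after the job is handed in, with the robot touching nothing.
It also fails if it takes over 72 s, if anything falls off the work surface, if the arm or the gripper's body presses on something with over 40 N, if the wrist force passes 120 N, or if a joint passes its speed limit or range.

## Working session

There is one attempt and no reset: what is moved stays moved. The work goes in short steps, Python scripts to look and compute and a shell command to move; the robot and the scene stay as the last step left them, time stands still between calls to the robot, and variables do not carry over. Pictures are saved under pics/ and viewed, at most 14 in all, crops included, and the job is handed in when it is done.

```bash
ls; mkdir -p pics; python3 - <<'E'
from workcell import env
import cv2
for n in("scene","top"):
    cv2.imwrite(f"pics/{n}0.png",env.grab_frame(n)); m=env.camera_model(n); print(n,m)
print(env.state())
E
```

```text
drive.py
pics
workcell.py
scene {'fx': 477.2752204567146, 'fy': 477.2752204567146, 'cx': 321.57900505571524, 'cy': 239.062504537244, 'T': array([[ 3.82924480e-01, -6.07527450e-01,  6.95901746e-01,
         1.37343806e+03],
       [ 9.23738278e-01,  2.58950053e-01, -2.82227679e-01,
        -2.76678154e+02],
       [-8.74273178e-03,  7.50902968e-01,  6.60354675e-01,
         8.74847886e+02],
       [ 0.00000000e+00,  0.00000000e+00,  0.00000000e+00,
         1.00000000e+00]])}
top {'fx': 457.65222959620127, 'fy': 457.65222959620127, 'cx': 324.53099241815244, 'cy': 241.18582116015733, 'T': array([[ 1.90049323e-02,  9.95676616e-01, -9.09224288e-02,
         5.23436465e+02],
       [-9.99817193e-01,  1.91168032e-02,  3.59601791e-04,
         5.32217004e+01],
       [ 2.09619328e-03,  9.08989733e-02,  9.95857913e-01,
         1.11458117e+03],
       [ 0.00000000e+00,  0.00000000e+00,  0.00000000e+00,
         1.00000000e+00]])}
{'time_s': 0.1, 'qpos': array([ 6.34849740e+01,  1.83477823e+01,  8.96981535e+01,  9.31646169e-04,
        7.20418594e+01, -1.14528055e+00]), 'qvel': array([-0.00772611, -0.10178464, -0.19463918, -0.04035176, -0.04360504,
        0.04872032]), 'effort': array([ 9.96375820e-04, -4.13331413e+01, -2.32509953e+01,  7.28087663e-02,
        4.21739789e-02, -7.08652601e-05]), 'ee_pos': array([246.16060092, 519.1691041 , 213.21485168]), 'ee_rot': array([-1.79912240e+02, -2.64045535e-03,  1.54629965e+02]), 'force': array([ 0.29315997, -0.67942208,  0.45218621]), 'torque': array([ 0.00981008,  0.03308385, -0.00837464]), 'gripper_force': 0.0, 'gripper_width': 91.0499062681588}
```
View pics/scene0.png

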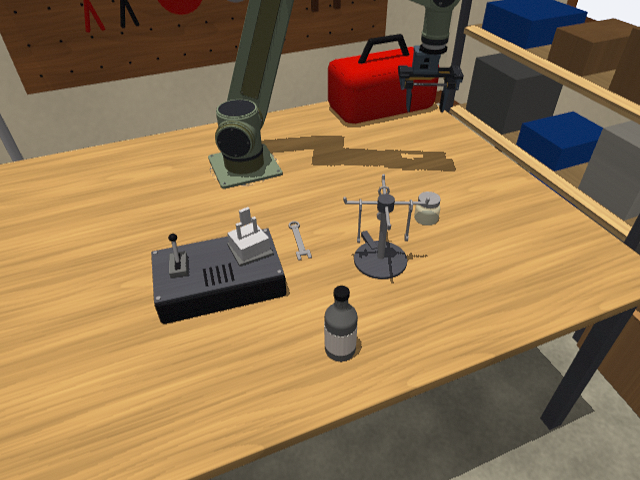

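View pics/top0.png

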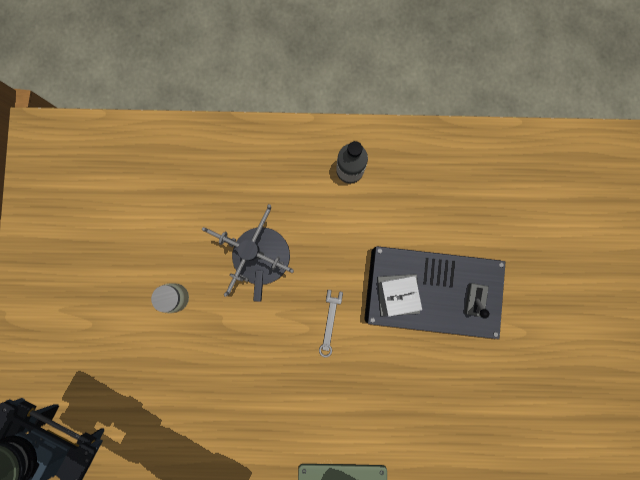

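The scene view shows the console (lever at 173,240, guard at 247,235), the stand at (382,250), bottle at (341,330) and jar at (428,207). The top view shows the hub at (248,250), nose to (258,298), and guard at (401,296). Next I zoom in to find the empty hook.

```bash
python3 - <<'E'
import cv2,numpy as np
t=cv2.imread("pics/top0.png");s=cv2.imread("pics/scene0.png")
a=cv2.resize(t[195:310,190:310],(400,383),interpolation=2)
b=cv2.resize(s[170:285,330:450],(400,383),interpolation=2)
c=cv2.resize(t[240:345,360:510],(300,210),interpolation=2)
d=cv2.resize(s[200:305,140:290],(300,210),interpolation=2)
o=np.zeros((600,800,3),np.uint8);o[:383,:400]=a;o[:383,400:]=b;o[385:595,:300]=c;o[385:595,400:700]=d
cv2.imwrite("pics/z.png",o)
E
```

View pics/z.png

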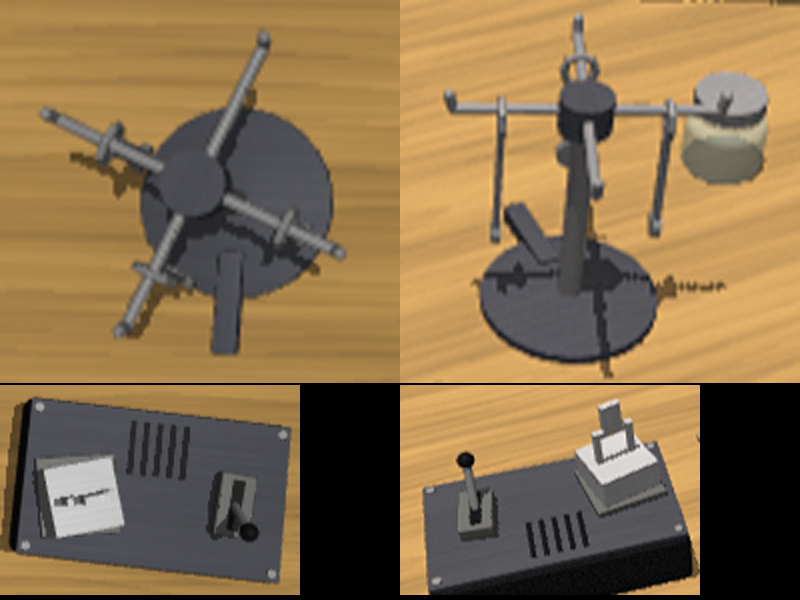

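The empty hook is the one whose tip is at (269,207) in the top view (crop 263,40), pointing away from the robot. The other three carry spanners. The lever ball is at (485,314) in the top view. Next I measure by casting rays.

```bash
cat > h.py <<'E'
import numpy as np,cv2
from workcell import env
def ray(n,p,m=None):
    m=m or env.camera_model(n);T=m["T"]
    d=T[:3,:3]@np.array([(p[0]-m["cx"])/m["fx"],-(p[1]-m["cy"])/m["fy"],-1]);return T[:3,3],d
def onz(n,p,z,m=None):
    o,d=ray(n,p,m);return o+d*(z-o[2])/d[2]
def tri(rs):
    A=0;b=0;e=[]
    for o,d in rs:
        P=np.eye(3)-np.outer(d,d)/(d@d);A=A+P;b=b+P@o
    x=np.linalg.solve(A,b);return x,[round(float(np.linalg.norm((np.eye(3)-np.outer(d,d)/(d@d))@(x-o))),1) for o,d in rs]
E
python3 - <<'E'
from h import *
np.set_printoptions(precision=1,suppress=True)
t=cv2.imread("pics/top0.png")
P=lambda x,y:(190+x/3.333,195+y/3.333)
tips={k:onz("top",P(*v),z) for k,v,z in(("empty",(264,37),205),("a",(46,115),205),("c",(340,252),205),("b",(120,331),205))}
print(tips); ax=(tips["empty"]+tips["b"]+tips["a"]+tips["c"])/4
print("axis",ax,[np.linalg.norm((v-ax)[:2]) for v in tips.values()],[np.degrees(np.arctan2(*(v-ax)[1::-1])) for v in tips.values()])
print("nose",onz("top",P(228,353),10)); n=onz("top",P(228,353),10)
print("nose dir",np.degrees(np.arctan2(*(n-ax)[1::-1])),np.linalg.norm((n-ax)[:2]))
# base: right/top/bottom extents
for q in((332,200),(240,108),(150,200),(262,298)):
    b=onz("top",P(*q),10);print("base",b,np.linalg.norm((b-ax)[:2]))
# guard roof
g=cv2.cvtColor(t,cv2.COLOR_BGR2GRAY)
m=np.zeros_like(g);m[240:345,360:440]=(g[240:345,360:440]>165)*255
m=cv2.morphologyEx(m,cv2.MORPH_CLOSE,np.ones((7,7)))
c=max(cv2.findContours(m,0,2)[0],key=cv2.contourArea);r=cv2.minAreaRect(c)
b=[onz("top",p,128) for p in cv2.boxPoints(r)];print("guard",r,np.array(b),np.mean(b,0),[np.linalg.norm(b[i]-b[i-1]) for i in range(4)],[np.degrees(np.arctan2(*(b[i]-b[i-1])[1::-1])) for i in range(4)])
# console screws/corners crop c scale2
Q=lambda x,y:(360+x/2,240+(y-385)/2)
for q in((33,398),(291,428),(279,582),(16,553)): print("cons",onz("top",Q(*q),80))
S=lambda x,y:(140+(x-400)/2,200+(y-385)/2)
print("ball",tri([ray("top",Q(249,532)),ray("scene",S(466,460))]))
print("ball@152",onz("top",Q(249,532),152))
print("tabtop",tri([ray("top",(0,0))]) if 0 else onz("scene",S(609,402),206))
for q in((218,472),(257,478),(247,538),(211,532)): print("choke",onz("top",Q(*q),100))
E
```

```text
{'empty': array([675.1, 165.4, 205. ]), 'a': array([625.3, 294.7, 205. ]), 'c': array([546.6, 116.3, 205. ]), 'b': array([497.5, 245.3, 205. ])}
axis [586.1 205.4 205. ] [np.float64(97.58386603425512), np.float64(97.46615547873456), np.float64(97.49220634662538), np.float64(97.24054601467049)] [np.float64(-24.22458233834191), np.float64(66.30751468733122), np.float64(-113.89440359252613), np.float64(155.75854540318397)]
nose [477.7 208.4  10. ]
nose dir 178.4308451991514 108.49955590899206
base [589.1 136.6  10. ] 68.92571941111197
base [655.  205.3  10. ] 68.85548762810063
base [586.6 268.4  10. ] 63.02149415227102
base [517.5 185.2  10. ] 71.60003248957092
guard ((401.5577087402344, 295.7884826660156), (34.32032012939453, 33.73197555541992), 78.69007110595703) [[ 527.3  -71.5  128. ]
 [ 542.8 -142.5  128. ]
 [ 471.4 -157.   128. ]
 [ 456.   -86.4  128. ]] [ 499.4 -114.3  128. ] [np.float64(72.78698410576207), np.float64(72.71623186944736), np.float64(72.89853439954669), np.float64(72.23583508152548)] [np.float64(11.819740849305228), np.float64(-77.67272730131594), np.float64(-168.55714742708955), np.float64(102.24341701601672)]
cons [608.1 -65.2  80. ]
cons [ 579.6 -357.4   80. ]
cons [ 407.6 -341.2   80. ]
cons [434.1 -47.8  80. ]
ball (array([ 466.7, -283. ,  148.5]), [1.4, 1.4])
ball@152 [ 466.5 -283.2  152. ]
tabtop [ 501.2 -112.8  206. ]
choke [ 528.4 -268.   100. ]
choke [ 522.6 -311.   100. ]
choke [ 456.8 -299.1  100. ]
choke [ 462.6 -259.7  100. ]
```

```bash
cat >> h.py <<'E'
from scipy.spatial.transform import Rotation as R
def to(p,yaw,m=0):
    s=env.state();r=R.from_euler('xyz',s["ee_rot"],degrees=True)
    d=r.inv().apply(np.array(p)-s["ee_pos"]);w=(r.inv()*R.from_euler('xyz',[180,0,yaw],degrees=True)).as_rotvec(degrees=True)
    print("d",d.round(1),"w",w.round(2),"n",max(np.linalg.norm(d)/50,np.linalg.norm(w)/8.59).round(1))
E
python3 -c "
from h import *
to([649.9,176.7,250],155.8)"
```

```text
d [-511.5 -136.5  -36.6] w [-0.09 -0.   -1.17] n 10.6
```

```bash
python3 drive.py '[[0, 0, -36.6, 0, 0, -1.2], [-43, -11.5, 0, 0, 0, 0], [-43, -11.5, 0, 0, 0, 0], [-43, -11.5, 0, 0, 0, 0], [-43, -11.5, 0, 0, 0, 0], [-43, -11.5, 0, 0, 0, 0], [-43, -11.5, 0, 0, 0, 0]]' 45 8; python3 drive.py '[[-43, -11.5, 0, 0, 0, 0], [-43, -11.5, 0, 0, 0, 0], [-43, -11.5, 0, 0, 0, 0], [-43, -11.5, 0, 0, 0, 0], [-43, -11, 0, 0, 0, 0], [-38, -10, 0, 0, 0, 0], [0, 0, 0, 0, 0, 0], [0, 0, 0, 0, 0, 0]]';python3 -c "
from h import *
to([649.9,176.7,176],155.8)
cv2.imwrite('pics/w1.png',env.grab_frame('wrist'))"
```

```text
time_s: 0.8
ee_pos: [454.5, 349.5, 250.2]
ee_rot: [-180.0, -0.0, 155.8]
force: [0.7, 0.6, 0.1]
gripper_width: 45.2
gripper_force: 0.0
time_s: 1.6
ee_pos: [656.9, 185.6, 249.4]
ee_rot: [-180.0, -0.1, 155.7]
force: [0.2, -0.6, 0.4]
gripper_width: 45.1
gripper_force: 0.0
d [  2.6 -10.9  73.4] w [-0.05 -0.12 -0.07] n 1.5
```

View pics/w1.png

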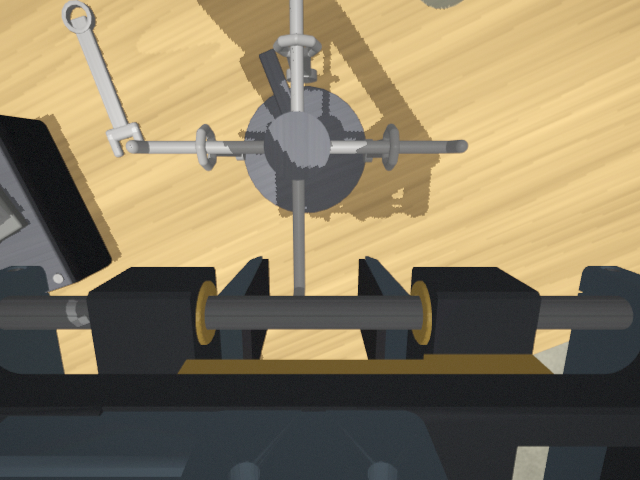

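The wrist view shows the empty hook's arm at column 298, left of the finger midline at 313. That agrees with the computed 11 mm offset.

```bash
python3 drive.py '[[2.6, -10.9, 0, 0, 0, 0], [0, 0, 0, 0, 0, 0], [0, 0, 37, 0, 0, 0], [0, 0, 36, 0, 0, 0], [0, 0, 0, 0, 0, 0], [0, 0, 0, 0, 0, 0]]' 45 8; python3 drive.py '[[0, 0, 0, 0, 0, 0], [0, 0, 0, 0, 0, 0], [0, 0, 0, 0, 0, 0], [0, 0, 0, 0, 0, 0], [0, 0, 0, 0, 0, 0]]' 0 8
```

```text
time_s: 2.25
ee_pos: [649.7, 177.8, 178.3]
ee_rot: [180.0, -0.0, 155.9]
force: [0.3, 0.1, 1.4]
gripper_width: 44.8
gripper_force: 0.0
time_s: 2.75
ee_pos: [650.2, 177.4, 178.0]
ee_rot: [180.0, 0.0, 155.8]
force: [0.9, 1.4, 0.7]
gripper_width: 7.9
gripper_force: 1.9
```

```bash
python3 drive.py '[[0.66, -9.58, 0, 0, 0, 7.87], [0.66, -9.58, 0, 0, 0, 7.87], [0.66, -9.58, 0, 0, 0, 7.87], [0.66, -9.58, 0, 0, 0, 7.87], [0.66, -9.58, 0, 0, 0, 7.87], [0.66, -9.58, 0, 0, 0, 7.87], [0.66, -9.58, 0, 0, 0, 7.87]]' && python3 drive.py '[[0, 0, 0, 0, 0, 0], [0.66, -9.58, 0, 0, 0, 7.87], [0.66, -9.58, 0, 0, 0, 7.87], [0.66, -9.58, 0, 0, 0, 7.87], [0.66, -9.58, 0, 0, 0, 7.87], [0.66, -9.58, 0, 0, 0, 7.87], [0.66, -9.58, 0, 0, 0, 7.87]]' && python3 -c "
from h import *
s=env.state();d=s['ee_pos']-[586.1,205.4,0];print(np.hypot(*d[:2]),np.degrees(np.arctan2(d[1],d[0])))"
```

```text
time_s: 3.45
ee_pos: [599.6, 137.8, 177.9]
ee_rot: [179.9, -0.1, 100.4]
force: [1.1, 3.2, 0.7]
gripper_width: 7.4
gripper_force: 8.0
time_s: 4.15
ee_pos: [545.8, 150.2, 177.9]
ee_rot: [179.9, -0.1, 53.4]
force: [3.0, 1.1, -0.7]
gripper_width: 7.5
gripper_force: 8.0
68.3057419969581 -126.11362540960715
```

```bash
python3 drive.py '[[0.66, -9.58, 0, 0, 0, 7.87], [0.66, -9.58, 0, 0, 0, 7.87], [0.66, -9.58, 0, 0, 0, 7.87], [0.66, -9.58, 0, 0, 0, 7.87], [0.66, -9.58, 0, 0, 0, 7.87], [0.66, -9.58, 0, 0, 0, 7.87], [0.66, -9.58, 0, 0, 0, 7.87]]' && python3 drive.py '[[0, 0, 0, 0, 0, 0], [0, 0, 0, 0, 0, 0], [0, 0, 0, 0, 0, 0]]' && python3 -c "
from h import *
s=env.state();d=s['ee_pos']-[586.1,205.4,0];print(np.hypot(*d[:2]),np.degrees(np.arctan2(d[1],d[0])))"; python3 drive.py '[[0, 0, 0, 0, 0, 0], [0, 0, 0, 0, 0, 0], [0, 0, 0, 0, 0, 0], [0, 0, -40, 0, 0, 0], [0, 0, -40, 0, 0, 0], [0, 0, 0, 0, 0, 0]]' 30
```

```text
time_s: 4.85
ee_pos: [517.8, 207.9, 177.9]
ee_rot: [179.9, -0.2, -1.7]
force: [4.1, -1.2, 0.4]
gripper_width: 7.4
gripper_force: 8.0
time_s: 5.15
ee_pos: [517.8, 207.9, 178.0]
ee_rot: [-180.0, -0.2, -1.4]
force: [5.8, 0.1, -0.4]
gripper_width: 7.7
gripper_force: 8.0
68.35448692189739 177.89510278156533
time_s: 5.75
ee_pos: [518.6, 208.9, 263.3]
ee_rot: [-179.8, -0.6, -1.5]
force: [0.2, 0.5, -0.4]
gripper_width: 30.1
gripper_force: 0.0
```

```bash
python3 drive.py '[[0, 50, 0, 0, 0, 0], [0, 50, 0, 0, 0, 0], [0, 50, 0, 0, 0, 0], [0, 50, 0, 0, 0, 0], [0, 50, 0, 0, 0, 0], [0, 0, 0, 0, 0, -8.5], [0, 0, 0, 0, 0, -8.5], [0, 0, 0, 0, 0, -8.5]]' 45; python3 drive.py '[[0, 0, 0, 0, 0, -8.5], [0, 0, 0, 0, 0, -8.5], [0, 0, 0, 0, 0, -8.5], [0, 0, 0, 0, 0, -8.5], [0, 0, 0, 0, 0, -8.5], [0, 0, 0, 0, 0, -8.5], [0, 0, 0, 0, 0, -8.5], [0, 0, 0, 0, 0, -8.5]]'; python3 - <<'E'
from h import *
to([500,-113.7,263],102)
t=env.grab_frame("top");cv2.imwrite("pics/top1.png",t)
o=np.zeros((600,800,3),np.uint8);o[:383,:400]=cv2.resize(t[195:310,190:310],(400,383),interpolation=2)
m=env.camera_model("wrist");w=env.grab_frame("wrist");cv2.imwrite("pics/w2.png",w);np.save("w2.npy",np.array([m["fx"],m["fy"],m["cx"],m["cy"]]));o[:300,400:]=cv2.resize(w,(400,300))
cv2.imwrite("pics/z2.png",o[:383])
E
```

```text
time_s: 6.55
ee_pos: [508.6, -42.6, 256.8]
ee_rot: [-179.9, 0.1, 24.2]
force: [-0.3, 0.5, -0.4]
gripper_width: 44.8
gripper_force: 0.0
time_s: 7.35
ee_pos: [508.7, -41.8, 256.8]
ee_rot: [-179.9, -0.0, 92.3]
force: [-0.1, 0.0, -0.9]
gripper_width: 45.1
gripper_force: 0.0
d [-71.5 -11.6  -6.2] w [-0.1  -0.04 -9.68] n 1.5
```

View pics/z2.png

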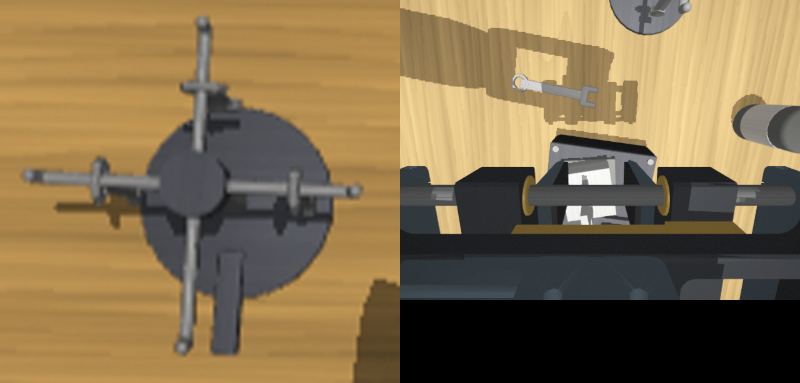

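```bash
python3 - <<'E'
from h import *
P=lambda x,y:(190+x/3.333,195+y/3.333)
a=lambda v:np.degrees(np.arctan2(v[1],v[0]))%360
tip=[onz("top",P(*q),205) for q in((182,351),(204,18),(28,176),(359,192))];ax=np.mean(tip,0);print(ax,[a(t-ax) for t in tip],"b-to-f",a(tip[0]-tip[1]),a(tip[2]-tip[3])+90)
t=cv2.imread("pics/top1.png")
# nose mask edges along rows 278..299
g=cv2.cvtColor(t,cv2.COLOR_BGR2HSV)
pts=[]
for r in range(287,300):
    x=np.where((g[r,240:275,1]<90))[0]+240; print(r,x.min(),x.max(),end='; ')
    if x.max()-x.min()<12: pts.append(onz("top",(x.mean(),r),10)[:2])
pts=np.array(pts);print(pts[0],pts[-1]);c=pts.mean(0);u=np.linalg.svd(pts-c)[2][0];print("nose line",a(u),"from axis",[a(p-ax[:2]) for p in pts])
E
python3 drive.py '[[-36, -6, 0, 0, 0, -4.8], [-36, -8, 0, 0, 0, -4.8], [0, 0, 0, 0, 0, 0], [0, 0, 0, 0, 0, 0]]'; python3 -c "
from h import *
to([500,-113.7,176],102)"
```

```text
[585.868955   204.96218744 205.        ] [np.float64(178.11489248524506), np.float64(358.26053747030784), np.float64(88.52186227509037), np.float64(268.1279734979664)] b-to-f 178.1879630403057 178.32466714189462
287 244 261; 288 244 261; 289 244 261; 290 244 261; 291 244 261; 292 244 261; 293 244 261; 294 244 261; 295 244 261; 296 244 261; 297 243 261; 298 243 261; 299 243 260; time_s: 7.85
ee_pos: [500.5, -115.0, 257.2]
ee_rot: [-180.0, -0.1, 101.3]
force: [0.2, -0.1, 0.1]
gripper_width: 44.7
gripper_force: 0.0
d [ 1.3 -0.2 81.2] w [-0.03 -0.07 -0.73] n 1.6Traceback (most recent call last):
  File "<stdin>", line 12, in <module>
IndexError: index 0 is out of bounds for axis 0 with size 0
```

```bash
python3 - <<'E'
from h import *
a=lambda v:np.degrees(np.arctan2(v[1],v[0]))%360
g=cv2.cvtColor(cv2.imread("pics/top1.png"),cv2.COLOR_BGR2HSV);pts=[]
for r in range(286,301):
    x=np.where((g[r,251:275,1]<90))[0]+251
    if len(x): print(r,x.min(),x.max(),end='; ');pts.append(onz("top",((x.min()+x.max())/2,r),11)[:2])
pts=np.array(pts);print([round(a(p-[585.9,205.1]),1) for p in pts])
E
python3 drive.py '[[1.3, 0, 40, 0, 0, -0.7], [0, 0, 41, 0, 0, 0], [0, 0, 0, 0, 0, 0], [0, 0, 0, 0, 0, 0]]'; python3 drive.py '[[0, 0, 0, 0, 0, 0], [0, 0, 0, 0, 0, 0], [0, 0, 0, 0, 0, 0], [0, 0, 0, 0, 0, 0], [0, 0, 0, 0, 0, 0], [0, 0, 0, 0, 0, 0]]' 0 25
```

```text
286 255 261; 287 254 261; 288 254 261; 289 254 261; 290 254 261; 291 254 261; 292 254 261; 293 254 261; 294 254 261; 295 254 261; 296 254 261; 297 254 261; 298 254 261; 299 253 260; 300 254 260; [np.float64(175.9), np.float64(175.1), np.float64(175.3), np.float64(175.5), np.float64(175.7), np.float64(175.9), np.float64(176.1), np.float64(176.2), np.float64(176.4), np.float64(176.5), np.float64(176.6), np.float64(176.7), np.float64(176.9), np.float64(175.7), np.float64(176.4)]
time_s: 8.25
ee_pos: [500.9, -112.7, 176.9]
ee_rot: [-180.0, -0.0, 102.2]
force: [-0.2, 0.4, 0.8]
gripper_width: 45.0
gripper_force: 0.0
time_s: 8.85
ee_pos: [500.6, -113.5, 176.6]
ee_rot: [180.0, -0.0, 102.2]
force: [-0.6, -0.0, 2.0]
gripper_width: 7.8
gripper_force: 25.0
```

```bash
python3 - <<'E'
from h import *
w=cv2.imread("pics/w1.png")[30:190,220:390];t=cv2.imread("pics/top1.png")[232:304,225:295]
o=np.zeros((560,800,3),np.uint8);a=cv2.resize(w,None,fx=2.5,fy=2.5,interpolation=2);b=cv2.resize(t,None,fx=5,fy=5,interpolation=2)
o[:a.shape[0],:a.shape[1]]=a;o[:b.shape[0],440:440+b.shape[1]]=b;cv2.imwrite("pics/z3.png",np.clip(o.astype(int)*1.5,0,255).astype(np.uint8))
E
python3 drive.py '[[0, 0, -20, 0, 0, 0], [0, 0, -20, 0, 0, 0], [0, 0, -20, 0, 0, 0], [0, 0, 0, 0, 0, 0], [0, 0, 0, 0, 0, 0]]'
```

```text
time_s: 9.35
ee_pos: [500.4, -113.5, 236.0]
ee_rot: [-180.0, -0.0, 102.2]
force: [-0.8, -0.2, -1.5]
gripper_width: 7.7
gripper_force: 25.0
```

View pics/z3.png

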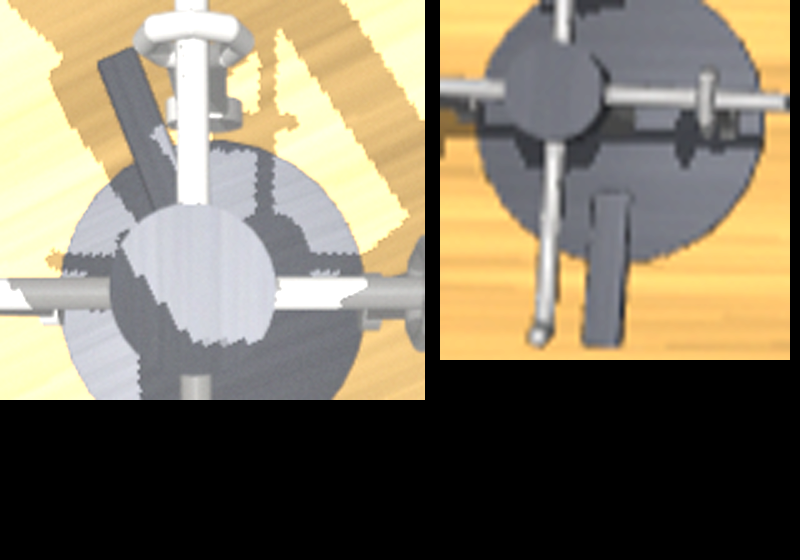

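The zoom shows the nose end at mid (603,346) in the top crop and (117,57) in the wrist crop. The base circle is centred near (623,122) and (212,291). I turn these into directions.

```bash
python3 - <<'E'
from h import *
a=lambda v:round(float(np.degrees(np.arctan2(v[1],v[0]))%360),1)
s=env.state();B=np.eye(4);B[:3,:3]=R.from_euler('xyz',s["ee_rot"],degrees=True).as_matrix();B[:3,3]=s["ee_pos"]
m=env.camera_model("wrist");H=np.linalg.inv(B)@m["T"]
B[:3,:3]=R.from_euler('xyz',[180,-.1,155.7],degrees=True).as_matrix();B[:3,3]=[656.9,185.6,249.4]
mw=dict(m);mw["T"]=B@H;mt=env.camera_model("top")
W=lambda x,y:((x+.5)/2.5-.5+220,(y+.5)/2.5-.5+30)
T=lambda x,y:((x-440+.5)/5-.5+225,(y+.5)/5-.5+232)
for z in(8,12,16):
    w=lambda x,y:onz("",W(x,y),z,mw)[:2]; t=lambda x,y:onz("",T(x,y),z,mt)[:2]
    print(z,"wrist edges",a(w(98,65)-w(150,212)),a(w(133,50)-w(168,137)),"end",w(116,57),"width",np.linalg.norm(w(98,64)-w(135,49)))
    print("  base c",w(212,291),"L R T",w(62,290),w(363,290),w(212,142))
    print("  top edges",a(t(584,346)-t(591,200)),a(t(623,346)-t(632,192)),"end",t(603.5,346),"L,R,B",t(482,125),t(764,115),t(623,263))
w=lambda x,y,z:onz("",W(x,y),z,mw)[:2];
print("hub w",w(193,290,202),"arm dir",a(w(195,400,194)-w(192,0,194)),a(w(195,400,194)-w(192,0,194)))
t=lambda x,y:onz("",T(x,y),202,mt)[:2];print("hub t",t(553,91),"hook dir now",a(t(545,325)-t(553,91)),a(t(545,325)-t(563,5)))
E
```

```text
8 wrist edges 175.1 178.3 end [478.14716817 211.56809485] width 16.944930197933154
  base c [582.28143523 208.75325402] L R T [554.07229274 147.30973352] [609.88682616 270.97423031] [525.503549   234.78071739]
  top edges 179.1 178.4 end [477.80435764 211.33388214] L,R,B [582.77301456 273.53405863] [590.22847838 137.24389404] [517.61003139 203.23503402]
12 wrist edges 175.1 178.3 end [479.30918586 211.57812809] width 16.780280203684995
  base c [582.43160417 208.79063842] L R T [554.49656344 147.9441505 ] [609.76875986 270.40702778] [526.20541562 234.56519891]
  top edges 179.1 178.4 end [477.96930571 210.76234817] L,R,B [582.55852853 272.73768737] [589.98704281 136.9401759 ] [517.63109242 202.69277526]
16 wrist edges 175.1 178.3 end [480.47120355 211.58816133] width 16.61563020943684
  base c [582.58177311 208.82802283] L R T [554.92083414 148.57856747] [609.65069356 269.83982525] [526.90728224 234.34968043]
  top edges 179.1 178.4 end [478.13425378 210.1908142 ] L,R,B [582.3440425  271.94131612] [589.74560724 136.63645776] [517.65215344 202.1505165 ]
hub w [587.49269096 206.53492244] arm dir 335.5 335.5
hub t [586.50812626 207.05830436] hook dir now 180.0 178.7
```

```bash
python3 -c "
from h import *
to([426.5,211,236],88.2)"
```

```text
d [ 3.328e+02 -3.500e+00  1.000e-01] w [-0.03 -0.02 14.02] n 6.7
```

```bash
python3 drive.py '[[20, 0, 0, 0, 0, 0], [38, 0, 0, 0, 0, 0], [44, 0, 0, 0, 0, 0], [44, 0, 0, 0, 0, 0], [44, 0, 0, 0, 0, 0], [44, 0, 0, 0, 0, 0], [44, 0, 0, 0, 0, 0], [34, -3.5, 0, 0, 0, 0]]'; python3 drive.py '[[21, 0, 0, 0, 0, 4], [0, 0, 0, 0, 0, 5], [0, 0, 0, 0, 0, 5], [0, 0, 0, 0, 0, 0], [0, 0, 0, 0, 0, 0], [0, 0, 0, 0, 0, 0]]'; python3 - <<'E'
from h import *
to([426.5,211,227.6],88.2);s=env.state();print(s["torque"],s["force"])
a=env.grab_frame("scene");b=env.grab_frame("top")
o=np.hstack([cv2.resize(a[140:290,310:440],(400,461),interpolation=2),cv2.resize(b[190:340,200:330],(400,461),interpolation=2)]);cv2.imwrite("pics/z4.png",o)
E
```

```text
time_s: 10.15
ee_pos: [429.8, 192.6, 234.9]
ee_rot: [-179.9, -0.0, 102.3]
force: [0.7, -0.7, -0.7]
gripper_width: 8.0
gripper_force: 25.0
time_s: 10.75
ee_pos: [426.5, 210.8, 236.0]
ee_rot: [-179.9, 0.0, 88.3]
force: [0.5, 0.3, -0.1]
gripper_width: 7.7
gripper_force: 25.0
d [0.2 0.  8.4] w [-0.06  0.02  0.07] n 0.2
[-0.05624572 -0.03074604  0.00582313] [ 0.47498296  0.30949355 -0.11355061]
```

View pics/z4.png

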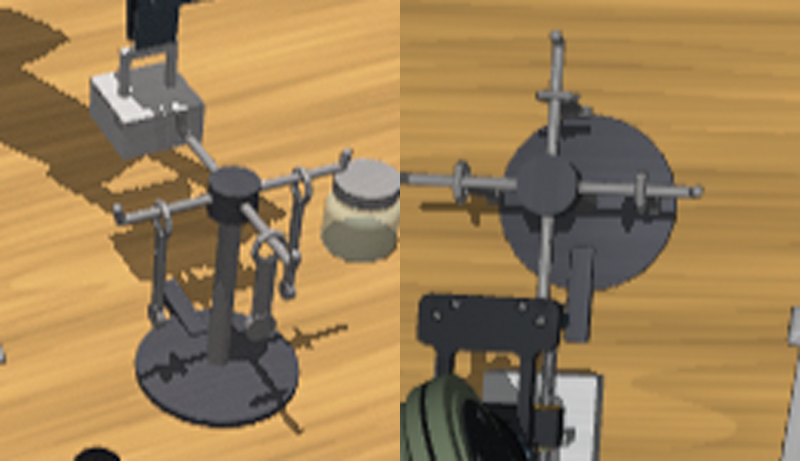

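The guard is held upright, with its window facing the empty hook (tip at 183,125 in the scene crop). Inserting now.

```bash
python3 drive.py '[[0, 0, 8.4, 0, 0, 0], [0, 0, 0, 0, 0, 0], [0, 13, 0, 0, 0, 0], [0, 13, 0, 0, 0, 0], [0, 13, 0, 0, 0, 0], [0, 13, 0, 0, 0, 0], [0, 10, 0, 0, 0, 0]]'; python3 drive.py '[[0, 10, 0, 0, 0, 0], [0, 10, 0, 0, 0, 0], [0, 8, 0, 0, 0, 0], [0, 0, 0, 0, 0, 0], [0, 0, 0, 0, 0, 0]]'; python3 - <<'E'
from h import *
to([516.5,208.2,227.6],88.2)
a=env.grab_frame("scene");b=env.grab_frame("top")
o=np.hstack([cv2.resize(a[150:250,340:430],(400,444),interpolation=2),cv2.resize(b[190:340,200:330],(400,444),interpolation=2)]);cv2.imwrite("pics/z5.png",o)
E
```

```text
time_s: 11.55
ee_pos: [490.4, 209.1, 228.0]
ee_rot: [180.0, -0.0, 88.2]
force: [-0.0, 0.4, -1.3]
gripper_width: 7.8
gripper_force: 25.0
time_s: 12.05
ee_pos: [516.5, 208.3, 228.0]
ee_rot: [-180.0, 0.0, 88.2]
force: [0.1, -0.5, -1.4]
gripper_width: 7.9
gripper_force: 25.0
d [-0.1  0.   0.4] w [-0.04  0.    0.03] n 0.0
```

View pics/z5.png

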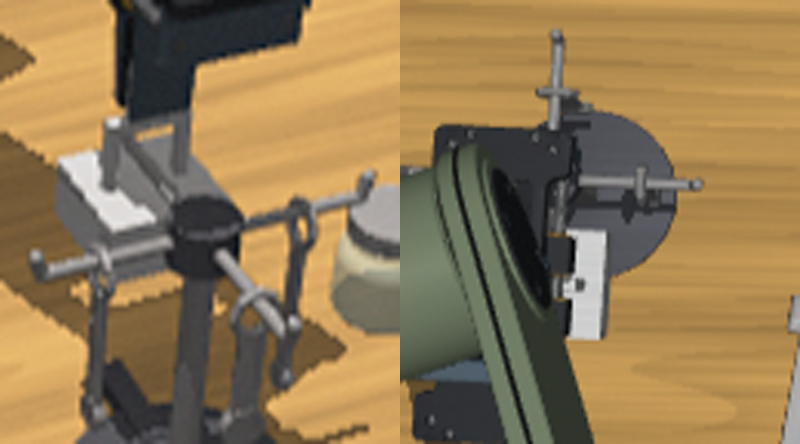

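The hook arm now runs through the window between the frame posts (110–180,150). Lowering onto it.

```bash
python3 drive.py '[[0, 0, 7, 0, 0, 0], [0, 0, 7, 0, 0, 0], [0, 0, 4, 0, 0, 0], [0, 0, 2, 0, 0, 0], [0, 0, 0, 0, 0, 0], [0, 0, 0, 0, 0, 0]]'; python3 drive.py '[[0, 0, 1, 0, 0, 0], [0, 0, 0.7, 0, 0, 0], [0, 0, 0, 0, 0, 0], [0, 0, 0, 0, 0, 0]]'
```

```text
time_s: 12.75
ee_pos: [516.8, 208.4, 208.3]
ee_rot: [180.0, -0.0, 88.2]
force: [-0.5, -0.1, -0.8]
gripper_width: 8.3
gripper_force: 25.0
time_s: 13.15
ee_pos: [516.7, 208.4, 206.5]
ee_rot: [180.0, -0.0, 88.2]
force: [0.2, -1.1, -1.2]
gripper_width: 8.2
gripper_force: 25.0
```

```bash
python3 drive.py '[[0, 0, 0.8, 0, 0, 0], [0, 0, 0, 0, 0, 0], [0, 0, 0, 0, 0, 0]]'; python3 drive.py '[[0, 0, 0.8, 0, 0, 0], [0, 0, 0, 0, 0, 0], [0, 0, 0, 0, 0, 0]]'
```

```text
time_s: 13.45
ee_pos: [516.7, 208.4, 206.3]
ee_rot: [180.0, -0.0, 88.2]
force: [-1.0, -0.3, 4.8]
gripper_width: 7.6
gripper_force: 25.0
time_s: 13.75
ee_pos: [516.8, 208.4, 206.2]
ee_rot: [179.9, -0.0, 88.2]
force: [-2.3, 0.0, 7.8]
gripper_width: 7.8
gripper_force: 25.0
```

```bash
python3 drive.py '[[0, 0, -1.5, 0, 0, 0], [0, 0, 0, 0, 0, 0]]' ; python3 drive.py '[[0, 0, 0, 0, 0, 0], [0, 0, 0, 0, 0, 0], [0, 0, 0, 0, 0, 0], [0, 0, 0, 0, 0, 0]]' 20; python3 drive.py '[[0, 0, -10, 0, 0, 0], [0, 0, -20, 0, 0, 0], [0, 0, -30, 0, 0, 0], [0, -30, 0, 0, 0, 0], [0, -40, 0, 0, 0, 0], [0, -40, 0, 0, 0, 0], [-40, 0, 0, 0, 0, 0], [0, 0, 0, 0, 0, 0]]'; python3 - <<'E'
from h import *
a=env.grab_frame("scene");b=env.grab_frame("top");cv2.imwrite("pics/top2.png",b)
o=np.hstack([cv2.resize(a[150:250,340:430],(400,444),interpolation=2),cv2.resize(b[190:310,190:300],(400,444),interpolation=2)]);cv2.imwrite("pics/z6.png",o)
E
```

```text
time_s: 13.95
ee_pos: [516.8, 208.4, 206.4]
ee_rot: [180.0, -0.0, 88.2]
force: [-0.1, -1.2, 2.1]
gripper_width: 7.9
gripper_force: 25.0
time_s: 14.35
ee_pos: [516.6, 208.4, 206.1]
ee_rot: [-180.0, 0.0, 88.2]
force: [-0.2, 0.1, -0.3]
gripper_width: 19.9
gripper_force: 0.0
time_s: 15.15
ee_pos: [404.2, 169.7, 267.6]
ee_rot: [179.9, 0.1, 88.2]
force: [1.4, 0.6, -0.2]
gripper_width: 20.0
gripper_force: 0.0
```

View pics/z6.png

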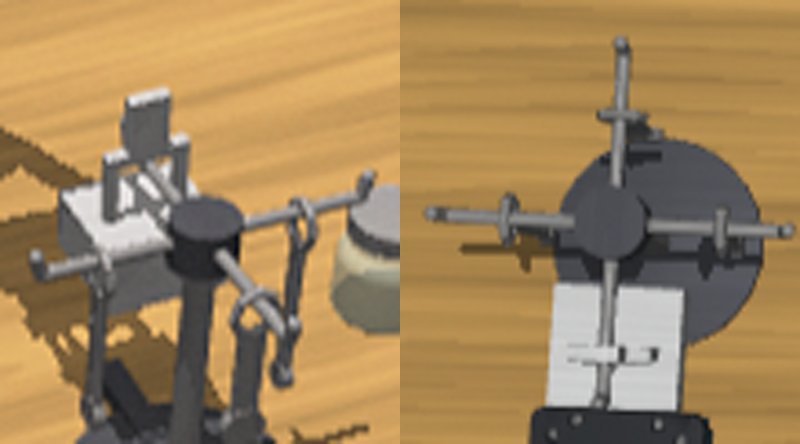

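The guard hangs on the hook by its window, and the carousel has not moved. Choke next.

```bash
python3 drive.py '[[-50, 0, 0, 0, 0, 5.2], [-50, 0, 0, 0, 0, 0], [-50, 0, 0, 0, 0, 0], [-50, 0, 0, 0, 0, 0], [-50, 0, 0, 0, 0, 0], [-50, 0, 0, 0, 0, 0], [-50, 0, 0, 0, 0, 0], [-50, 0, 0, 0, 0, 0]]' 0; python3 drive.py '[[-25, 0, 0, 0, 0, 0], [0, 0, 0, 0, 0, 0], [0, 0, 0, 0, 0, 0]]'; python3 -c "
from h import *
to([433.4,-278.3,138],83)"
```

```text
time_s: 16.05
ee_pos: [361.9, -227.9, 266.8]
ee_rot: [179.9, -0.0, 83.0]
force: [1.5, 1.2, 0.2]
gripper_width: 0.6
gripper_force: 0.0
time_s: 16.35
ee_pos: [359.0, -250.6, 266.2]
ee_rot: [-180.0, -0.1, 82.9]
force: [-0.4, 0.3, -0.1]
gripper_width: 0.6
gripper_force: 0.0
d [-18.5  77.3 128.1] w [-0.01 -0.07 -0.06] n 3.0
```

```bash
python3 drive.py '[[-10, 38, 0, 0, 0, 0], [-8.5, 39, 0, 0, 0, 0], [0, 0, 40, 0, 0, 0], [0, 0, 45, 0, 0, 0], [0, 0, 43, 0, 0, 0], [0, 0, 0, 0, 0, 0], [0, 0, 0, 0, 0, 0]]'; python3 drive.py '[[0, 15, 0, 0, 0, 0], [0, 12, 0, 0, 0, 0], [0, 12, 0, 0, 0, 0], [0, 8, 0, 0, 0, 0], [0, 6, 0, 0, 0, 0], [0, 3, 0, 0, 0, 0], [0, 0, 0, 0, 0, 0], [0, 0, 0, 0, 0, 0]]'; python3 -c "
from h import *
to([493,-285.5,138],83)"
```

```text
time_s: 17.05
ee_pos: [433.5, -277.3, 139.0]
ee_rot: [180.0, -0.0, 83.1]
force: [-0.1, -0.8, 1.0]
gripper_width: 0.7
gripper_force: 0.0
time_s: 17.85
ee_pos: [488.1, -284.8, 138.1]
ee_rot: [-180.0, -0.0, 83.0]
force: [0.4, 0.1, 0.8]
gripper_width: 0.6
gripper_force: 0.0
d [-0.1  4.9  0.1] w [-0.   -0.02  0.02] n 0.1
```

```bash
for i in 1 2; do python3 drive.py '[[0, 3, 0, 0, 0, 0], [0, 2, 0, 0, 0, 0], [0, 0, 0, 0, 0, 0], [0, 0, 0, 0, 0, 0]]' | grep -E 'ee_pos|force: \['; done
```

```text
ee_pos: [493.1, -285.5, 138.3]
force: [-0.4, -0.7, -0.0]
ee_pos: [498.5, -286.2, 138.4]
force: [0.8, 1.0, 0.1]
```

```bash
python3 - <<'E'
from h import *
a=env.grab_frame("scene");b=env.grab_frame("top")
o=np.hstack([cv2.resize(a[200:320,130:300],(400,282),interpolation=2),cv2.resize(b[230:350,350:520],(400,282),interpolation=2)]);cv2.imwrite("pics/z7.png",o)
E
```

```text
(no output)
```

View pics/z7.png

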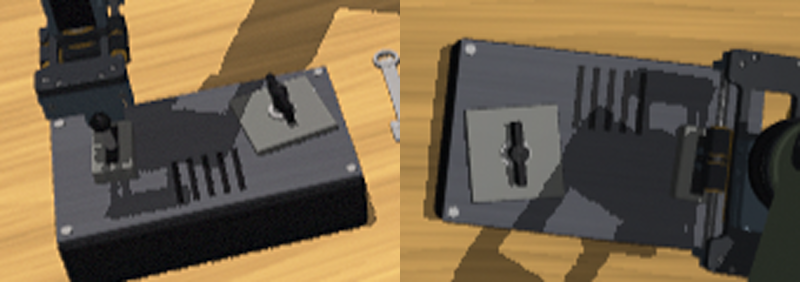

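The scene crop shows the lever's ball at (98,123), pushed forward ahead of the gripper. The key is uncovered at (518,153) in the top crop. There is no stop force yet, so I creep further.

```bash
for i in 1; do python3 drive.py '[[0, 3, 0, 0, 0, 0], [0, 2, 0, 0, 0, 0], [0, 0, 0, 0, 0, 0], [0, 0, 0, 0, 0, 0]]' | grep -E 'ee_pos|force: \['; done;  python3 drive.py '[[0, 2, 0, 0, 0, 0], [0, 0, 0, 0, 0, 0], [0, 0, 0, 0, 0, 0]]' | grep -E 'ee_pos|force: \['; python3 - <<'E'
from h import *
m=env.camera_model("scene");Ti=np.linalg.inv(m["T"])
for u in(-27,0,27):
    for v in(-4,4):
        p=Ti@np.array([493+.993*u,-285.5-.12*u+v,96+np.sqrt(62**2-u*u),1]);print(u,m["cx"]+m["fx"]*p[0]/-p[2],m["cy"]-m["fy"]*p[1]/-p[2])
E
```

```text
ee_pos: [500.6, -286.4, 138.2]
force: [-6.8, 0.6, 3.8]
ee_pos: [500.8, -286.4, 138.1]
force: [-11.9, 1.0, 5.4]
-27 170.58471673945868 236.57374625580098
-27 174.07447021541077 235.68676394856467
0 170.46780044500838 242.02245737679854
0 174.03391149689133 241.10478783568118
27 171.55241083872565 251.80529021557894
27 175.16788122511517 250.85367179565372
```

```bash
python3 drive.py '[[0, -20, 0, 0, 0, 0], [0, -20, 0, 0, 0, 0], [0, 0, -45, 0, 0, 0], [0, 0, -45, 0, 0, 0], [0, -40, 0, 0, 0, 0], [0, -40, 0, 0, 0, 0], [0, -30, 0, 0, 0, 0], [0, 0, 0, 0, 0, 0]]'; python3 - <<'E'
from h import *
b=env.grab_frame("top");a=env.grab_frame("scene")
o=np.hstack([cv2.resize(b[260:335,365:440],(400,400),interpolation=2),cv2.resize(b[255:335,450:530],(200,200),interpolation=2).repeat(2,0),cv2.resize(a[200:280,140:290],(200,107)).repeat(4,0)[:400]][:2]);
p=np.zeros((500,800,3),np.uint8);p[:400,:400]=o[:,:400];p[:250,400:]=cv2.resize(a[200:300,130:290],(400,250),interpolation=2);p[250:,400:650]=cv2.resize(b[250:330,450:530],(250,250),interpolation=2)
cv2.imwrite("pics/z8.png",p)
E
```

```text
time_s: 20.25
ee_pos: [353.5, -268.0, 228.9]
ee_rot: [-180.0, 0.0, 82.9]
force: [0.6, -0.2, 0.5]
gripper_width: 0.5
gripper_force: 0.0
```

View pics/z8.png

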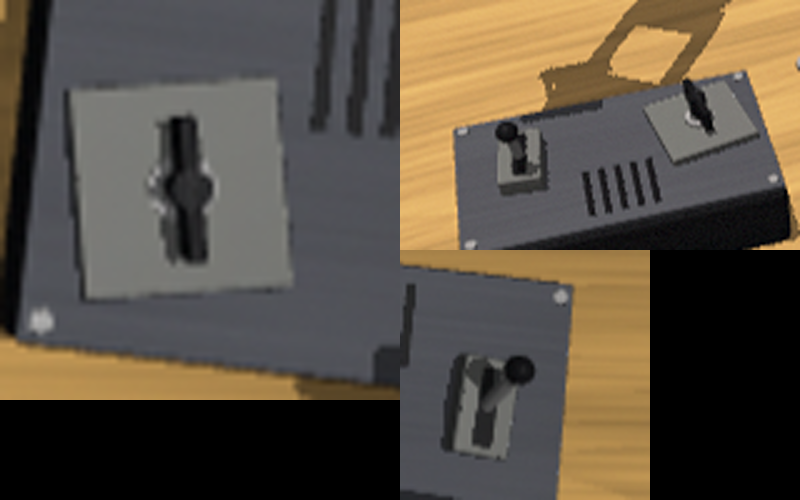

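The choke lever leans forward (ball at 519,370 in the crop). The starter plate's corners are (68,90), (278,79), (293,286) and (86,300), and the wing runs (180,117)–(195,262).

```bash
python3 - <<'E'
from h import *
a=lambda v:round(float(np.degrees(np.arctan2(v[1],v[0]))),1)
P=lambda x,y:((x+.5)/5.333-.5+365,(y+.5)/5.333-.5+260)
c=[onz("top",P(*q),90) for q in((68,90),(278,79),(293,286),(86,300))]
print(np.mean(c,0),[np.linalg.norm(c[i]-c[i-1]) for i in range(4)],a(c[0]-c[3]),a(c[1]-c[2]),a(c[0]-c[1])-90,a(c[3]-c[2])-90)
k=[onz("top",P(*q),120) for q in((180,117),(195,262))];print("key",np.mean(k,0),np.linalg.norm(k[0]-k[1]),a(k[0]-k[1]))
E
```

```text
[ 500.13027946 -114.16017263   90.        ] [np.float64(87.24517452803322), np.float64(88.16798917910035), np.float64(85.97600517837388), np.float64(86.3383556305465)] 5.4 4.2 4.099999999999994 4.900000000000006
key [ 500.47442066 -111.78364176  120.        ] 58.57147707189936 6.2
```

```bash
python3 drive.py '[[40, 30, 0, 0, 0, -6], [40, 40, 0, 0, 0, -5.9], [0, 0, 0, 0, 0, 0], [0, 0, 0, 0, 0, 0]]'; python3 -c "
from h import *
to([478.6,-143.4,101],94.8)"
```

```text
time_s: 20.75
ee_pos: [428.4, -197.4, 228.0]
ee_rot: [-180.0, 0.0, 95.1]
force: [-0.4, 0.1, -0.4]
gripper_width: 0.4
gripper_force: 0.0
d [ 49.3  54.8 127. ] w [-0.01  0.01  0.29] n 2.9
```

```bash
python3 drive.py '[[25, 27, 0, 0, 0, 0], [24.3, 27.8, 0, 0, 0, 0.3], [0, 0, 40, 0, 0, 0], [0, 0, 45, 0, 0, 0], [0, 0, 30, 0, 0, 0], [0, 0, 12, 0, 0, 0], [0, 0, 0, 0, 0, 0]]'; python3 drive.py '[[0, 0, 0, 0, 0, 0], [0, 0, 0, 0, 0, 0]]'; python3 -c "
from h import *
to([478.6,-143.4,101],94.8)"
```

```text
time_s: 21.45
ee_pos: [476.3, -144.7, 100.1]
ee_rot: [-179.8, -0.1, 94.5]
force: [-0.5, 0.9, -0.4]
gripper_width: 0.3
gripper_force: 0.0
time_s: 21.65
ee_pos: [478.5, -144.9, 103.1]
ee_rot: [179.8, 0.1, 94.6]
force: [-1.0, -0.2, 0.3]
gripper_width: 0.5
gripper_force: 0.0
d [1.5 0.2 2.1] w [ 0.21  0.08 -0.2 ] n 0.1
```

Approach 9 mm to contact, then arc.

```bash
python3 drive.py '[[6, 0, 1, 0, 0, 0], [3.5, 0, 0, 0, 0, 0], [3.54, -2.55, 0, 0, 0, 8], [3.54, -2.55, 0, 0, 0, 8], [3.54, -2.55, 0, 0, 0, 8], [3.54, -2.55, 0, 0, 0, 8], [0, 0, 0, 0, 0, 0]]'; python3 drive.py '[[3.54, -2.55, 0, 0, 0, 8], [3.54, -2.55, 0, 0, 0, 8], [3.54, -2.55, 0, 0, 0, 8], [0, 0, 0, 0, 0, 0], [0, 0, 0, 0, 0, 0]]'; python3 -c "
from h import *
s=env.state();r=R.from_euler('xyz',s['ee_rot'],degrees=True);print(r.inv().apply(s['force']),r.inv().apply(np.array([500.2,-113.5,101])-s['ee_pos']),s['torque'])"
```

```text
time_s: 22.35
ee_pos: [468.9, -120.4, 101.4]
ee_rot: [179.8, 0.1, 62.6]
force: [-1.2, -6.6, 2.2]
gripper_width: 0.6
gripper_force: 2.5
time_s: 22.85
ee_pos: [467.5, -107.5, 101.0]
ee_rot: [179.9, 0.1, 38.7]
force: [-1.7, -6.1, 2.4]
gripper_width: 0.6
gripper_force: 2.9
[-5.09362163  3.70750489 -2.35291422] [21.73455289 25.12579167 -0.04467408] [-1.08930775  0.50469779 -0.0730463 ]
```

```bash
python3 drive.py '[[3.54, -2.55, 0, 0, 0, 8], [0, 0, 0, 0, 0, 0], [0, 0, 0, 0, 0, 0]]'; python3 drive.py '[[1.8, -1.25, 0, 0, 0, 4], [0, 0, 0, 0, 0, 0], [0, 0, 0, 0, 0, 0]]';python3 -c "
from h import *
s=env.state();r=R.from_euler('xyz',s['ee_rot'],degrees=True);print(r.inv().apply(s['force']),r.inv().apply(np.array([500.2,-113.5,101])-s['ee_pos']))"
```

```text
time_s: 23.15
ee_pos: [468.2, -103.4, 100.9]
ee_rot: [179.9, 0.2, 30.7]
force: [-3.2, -5.4, 2.4]
gripper_width: 0.3
gripper_force: 3.2
time_s: 23.45
ee_pos: [468.1, -102.0, 100.9]
ee_rot: [179.9, 0.3, 26.7]
force: [-6.3, -8.2, 4.7]
gripper_width: 0.4
gripper_force: 5.0
[-9.31386713  4.54915722 -4.64455496] [23.53376807 24.73800009 -0.20882426]
```

```bash
python3 drive.py '[[1.5, 0, 0, 0, 0, 0], [0, 0, 0, 0, 0, 0], [0, 0, 0, 0, 0, 0]]';python3 drive.py '[[1, 0, 0, 0, 0, 0], [0, 0, 0, 0, 0, 0], [0, 0, 0, 0, 0, 0]]'; python3 - <<'E'
from h import *
s=env.state();r=R.from_euler('xyz',s['ee_rot'],degrees=True);print(r.inv().apply(s['force']),r.inv().apply(np.array([500.2,-113.5,101])-s['ee_pos']))
E
```

```text
time_s: 23.75
ee_pos: [468.1, -101.9, 100.8]
ee_rot: [179.9, 0.5, 26.8]
force: [-9.8, -11.9, 6.9]
gripper_width: 0.5
gripper_force: 6.9
time_s: 24.05
ee_pos: [468.2, -101.8, 100.8]
ee_rot: [179.9, 0.6, 26.8]
force: [-10.8, -12.6, 8.2]
gripper_width: 0.8
gripper_force: 8.2
[-15.41372607   6.40489631  -8.04748463] [23.33868894 24.87002902 -0.37602658]
```

```bash
python3 drive.py '[[0, 0, 0, 0, 0, 0], [0, 0, 0, 0, 0, 0], [0, 0, 0, 0, 0, 0], [0, 0, 0, 0, 0, 0], [0, 0, 0, 0, 0, 0], [0, 0, 0, 0, 0, 0], [0, 0, 0, 0, 0, 0], [0, 0, 0, 0, 0, 0]]'; python3 drive.py '[[0, 0, 0, 0, 0, 0], [0, 0, 0, 0, 0, 0], [0, 0, 0, 0, 0, 0], [0, 0, 0, 0, 0, 0], [0, 0, 0, 0, 0, 0], [0, 0, 0, 0, 0, 0], [0, 0, 0, 0, 0, 0]]'; python3 drive.py '[[-10, 0, 0, 0, 0, 0], [-15, 0, 0, 0, 0, 0], [-20, 0, 0, 0, 0, 0], [-20, 0, 0, 0, 0, 0], [0, 0, -40, 0, 0, 0], [0, 0, -40, 0, 0, 0], [-50, 0, 0, 0, 0, 0], [-50, 0, 0, 0, 0, 0]]'; python3 drive.py '[[0, 0, 0, 0, 0, 0], [0, 0, 0, 0, 0, 0], [0, 0, 0, 0, 0, 0], [0, 0, 0, 0, 0, 0]]';  python3 - <<'E'
from h import *
b=env.grab_frame("top");a=env.grab_frame("scene")
p=np.zeros((600,800,3),np.uint8);p[:280,:800]=cv2.resize(a[170:310,140:540],(800,280));p[282:600,:800]=cv2.resize(b[150:309,140:540],(800,318),interpolation=2)
cv2.imwrite("pics/z9.png",p)
E
```

```text
time_s: 24.85
ee_pos: [468.2, -101.9, 100.9]
ee_rot: [179.9, 0.6, 26.8]
force: [-11.2, -12.4, 8.1]
gripper_width: 0.5
gripper_force: 8.2
time_s: 25.55
ee_pos: [468.2, -101.8, 100.8]
ee_rot: [179.9, 0.6, 26.8]
force: [-11.2, -12.6, 8.9]
gripper_width: 0.5
gripper_force: 8.2
time_s: 26.35
ee_pos: [324.8, -173.1, 181.6]
ee_rot: [179.9, -0.1, 26.8]
force: [-0.6, 0.0, -0.2]
gripper_width: 0.7
gripper_force: 0.0
time_s: 26.75
ee_pos: [325.8, -172.7, 180.3]
ee_rot: [-180.0, -0.0, 26.7]
force: [0.5, -0.1, 1.0]
gripper_width: 0.3
gripper_force: 0.0
```

View pics/z9.png

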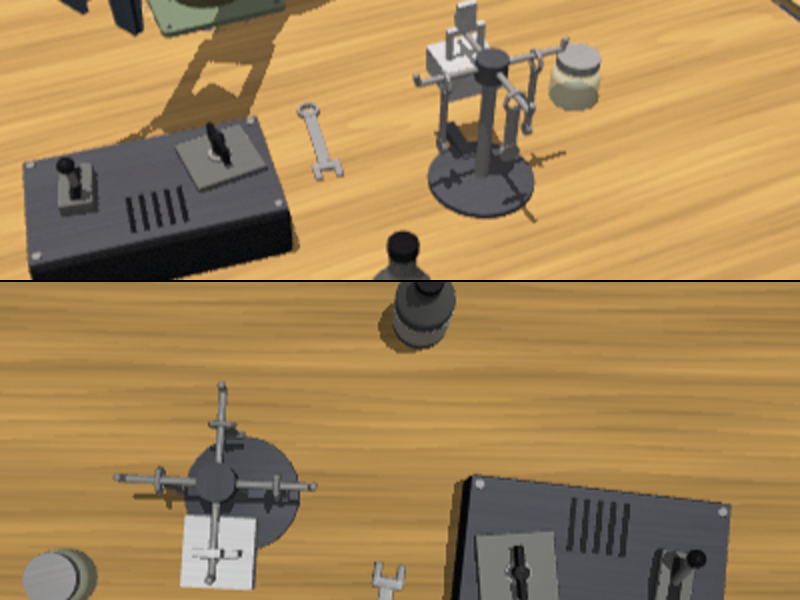

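The guard hangs on the front hook, the lever is forward, the key is back at rest (518,572), and the bottle, spanner and jar are where they were. Handing in.

```bash
python3 -c "
from workcell import env
print(env.job_done())"
```

```text
the job is handed in; nothing more can be done
None
```

I did every step in the order asked and handed the job in at about 27 s; the hand-in returned no verdict. The last pictures show the guard hanging on the front hook, the choke fully forward, the key back at rest and the bystanders in place. The hook's aim over the nose is good to about 1°, and I judged that the key reached its stop from the push force climbing with no further movement.

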